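Seat a keyed test head in its fixture and latch it

ROBOT

A 7-joint arm with a two-finger parallel gripper is mounted at the origin on the work surface; the furniture and walls round the work are solid. World frame = base frame: x ahead of the robot, y to its left, z up, the work surface at z = 0. Lengths are in m, angles in rad, forces in N, time in s.
With the tool pointing down it reaches from about 0.425 to 0.875 m from the base axis. Payload 4.7 kg.
Tool frame: the origin (TCP) lies midway between the tips of the shut fingers; the grasp point (between the pads) lies ctrl.grasp_offset behind it (ctrl.grasp_offset is the distance from the TCP to the grasp point, in m); z points along the fingers, y is the line along which they close (so a half turn about z gives the same grasp; the last joint's range is limited). The gripper opens to 87 mm and grips with 3 to 60 N. Pads are 19 mm wide; open, the fingers measure 117 mm over their backs; the gripper's body (75 mm by 190 mm) begins 51 mm behind the grasp point.
Start: joints at [-1.131, 0.321, -0.07, 1.45, 0.023, 1.371, -0.057], TCP at [0.269, 0.592, 0.223] pointing down, gripper open.
Joint ranges: [-2.86, 2.86], [-0.3, 2.09], [-1.38, 1.24], [0.06, 2.45], [-1.56, 4.7], [0.09, 2.05], [-2.69, 2.69]. Speed limits (rad/s): [2.57, 2.57, 3.14, 3.14, 3.14, 3.14, 3.14].

INTERFACE

Orientations are given as a rotation vector (axis times angle).
In Python, from bench import ctrl gives the robot as it stands. The module is installed in compiled form; this text tells all that it offers.
- The arm moves only by the tool jog_arm, never from a script. Its argument "moves" is one flat list of numbers, 7 for each row, row after row: the shift along the tool's x, y, z in units of 30 cm (1.0 is 30 cm), then the turn, a rotation vector about the tool's x, y, z in units of 60 degrees (1.0 is 60 degrees), then the gripper's target within -1 to 1 (fully open at 1, half-way at 0, shut at -1). In form: [x, y, z, wx, wy, wz, fingers, x, y, z, wx, wy, wz, fingers, ...]. A call has exactly 8 rows; each row is the pose to reach, as a shift and turn from the pose commanded when the call began, along the tool's axes at that moment; what a row does not reach only later rows make up. A row lasts 1/8 s, in which the tool goes at most 62.5 mm and 10.7 degrees, less where a joint would pass 70% of its speed; a pose out of reach is approached as far as the arm can. A call with a number of a shift or a turn outside -1 to 1 is refused whole. A call with a gripper value outside its range is refused whole. The fingers move at their own pace and stop on an object; "newtons" is the grip in N (left out, the last holds). Time passes only in rows, so rows that repeat a pose let the fingers close, or fill a call up. It gives the time, the measured TCP pose, the force, the opening and the grip force at its end, in the units of the state.
- ctrl.get_state(): the state, without advancing time (a new reading comes with each control period).
- ctrl.get_image(name): name is "scene" or "top" or "wrist"; returns a dict with "pixels" (384x512x3 uint8, red, green, blue), "fx", "fy", "cx", "cy" (pixels), "dist" ([k1, k2, p1, p2, k3] as OpenCV has them; the pictures are not rectified), "xyz" and "rotation" of the camera in the world; the wrist camera has in their place "tool_from_camera" (4x4, takes a point from camera to tool coordinates, whose origin is the TCP and whose axes are the flange's). Camera axes: x right, y up, looking along -z (the intrinsics and any distortion apply to the point x, -y, -z); pixel columns grow to the right and rows downward; lengths in m; the calibration is good to about 2 mm. A picture is of the moment at which its call begins: read the wrist's pose just before it. There is no depth.
- ctrl.close_job(): hands the job in; it is judged then, once.
The state is a dict: "time": time; "joint_positions": joint angles; "qd": joint speeds; "joint_torque": joint torques, N m; "position": TCP position; "tool_rot": TCP orientation; "ft_force": force on the tool from outside, world axes, zero at the start; "torque": the same for the moment, N m; "grip_width": opening from 0.0 (shut) to 1.0 (fully open); "grip_force": force on a finger pad.
Only numpy, scipy, OpenCV 4.12 (cv2) and the standard library are available. Lean on these libraries where they do the work, as an engineer would, in place of code of your own. Each camera call takes 0.05 s, during which the arm holds its last target. There are 200 camera calls.

TASK

Put the blue-flanged test head into the round socket of the black test fixture. Which way round its key is set is not known exactly, so press lightly (well under 40 N) and turn the head until the notch in its flange finds the key and the head sits fully home, flush on the fixture. Then slide the orange-knobbed latch fully over the flange to lock it, let go, and leave the other things on the bench as they are.

Things in the scene. Friction and masses are not known exactly. Their poses are not given: they have to be found in the camera images.
- head_grip (a point): Centre of the grip of the loose test head (120 g, 63 mm tall, stands upright on its spigot), half-way up the grip; z up along the head. Grip: grey, square, 26 x 26 mm, faces square to x and y, 42 mm tall (top 21 mm above this point). Blue flange below it: 54 x 54 mm, 7 mm thick, underside 28 mm and top 21 mm below this point. A yellow bar on top points to the notch (+x).
- head_notch (a point): Middle of the open notch in the +x side of the head's flange, half-way through the flange: 9 mm wide along y, reaching along x from 16 to 27 mm off the head's axis. This point is 21.5 mm along +x from the head's axis and 24.5 mm below head_grip. Axes as the head's.
- head_foot (a point): Centre of the foot of the head's round aluminium spigot (42 mm below head_grip): 30 mm diameter, 14 mm long up to the flange, its lowest 3.5 mm tapered to 25 mm diameter.
- socket (a point): Centre of the mouth of the round socket in the top of the fixture, 30 mm above the bench; axes as the fixture's, z up. Socket: 33 mm diameter, 20 mm deep, small chamfer. When the head is fully home its flange lies on the block and head_grip is 28 mm above this point. With the notch off the key the flange stops on the key 6 mm higher, the spigot already 8 mm in the socket.
- nest: Fixed black test fixture, block 94 mm (x) by 165 mm (y, +47 to -118 mm), 30 mm high; origin under the socket's axis. A flush metal ring round the socket carries one brass key 5 mm wide, 6 mm high, 18.5 to 25.5 mm from the axis. Ring clamped, key points within 0.5 rad either way of +x, new each time, not measured. The notch passes over it if within about 0.08 rad.
- latch_knob (a point): Centre of the orange latch knob, 14 mm (fixture x) by 16 mm (y) by 27 mm tall; steel carriage below it begins 12.5 mm under this point. Open it is 88 mm from the socket's axis on its -y side. It slides along the fixture's +y, to the socket; its tongue (tip 42 mm ahead, 20 mm wide) passes 2 mm over the flange of a head that is home and is blocked by one that is not.
- latch (a joint): Travel of the latch in m: about 0 open, 0.026 fully closed (stop). It slides with about 2 N of friction and stays where it is left.
- bottle: Bystander: white solvent bottle with blue collar, 62 mm diameter, 128 mm tall; origin at the centre of its underside.
- speaker: Bystander: black loudspeaker driver, 78 x 78 x 45 mm; origin at the centre of its underside.
- tape: Bystander: roll of white masking tape, 94 mm diameter, 15 mm high; origin at the centre of its underside.
- board: Bystander: round black circuit board, 75 mm diameter, 5 mm thick; origin at the centre of its underside.
- stand: Fixed dark grey pad on which the head stands at first: 60 x 60 mm, 20 mm high, flat top; origin at the centre of its underside. The head stands within 8 mm of its middle, its yaw up to 0.9 rad from the pad's.
Things that resemble listed ones, but are neither listed nor needed, are in the scene too. There is more than one size of the part that bears head_grip; the job needs the larger.

How it is judged:
On the way, in this order (a step that is already met when the one before it is completed fails the run):
1. the head sits fully home in the socket, on the key, with the latch still open (z of head_grip in the frame of socket between 0.025 and 0.0305 m and horizontal distance between head_grip and socket below 0.005 m and angle between head_grip's own z axis and vertical below 0.08 rad and value of joint latch below 0.015 m), for 0.2 s.
2. the latch is slid fully over the flange (value of joint latch above 0.022 m), for 0.2 s.
At the end, for the whole second after the job is handed in: The head stands upright (within 0.08 rad) and fully home in the socket (within 2.5 mm of flush, grip within 5 mm of the socket axis), at rest, with the latch at least 22 of its 26 mm closed (z of head_grip in the frame of socket between 0.025 and 0.0305 m and horizontal distance between head_grip and socket below 0.005 m and angle between head_grip's own z axis and vertical below 0.08 rad and value of joint latch above 0.022 m and linear speed of head below 0.02 m/s); the robot touches nothing.
It fails at once if the head is pressed against the fixture with more than 40 N (contact force between head and nest above 40 N).
It fails at once if a bystander is moved by more than 20 mm (distance of any of bottle, speaker, tape, board from where it was at the start of the episode above 0.02 m).
It also fails if it takes over 67 s, if anything falls off the work surface, if the arm or the gripper's body presses on something with over 40 N, if the wrist force passes 120 N, or if a joint passes its speed limit or range.

## Working session

There is one attempt and no reset: what is moved stays moved. The work goes in short steps, Python scripts to look and compute and a tool call to move; the robot and the scene stay as the last step left them, time stands still between calls to the robot, and variables do not carry over. Pictures are saved under pics/ and viewed, at most 10 in all, crops included, and the job is handed in when it is done.

Besides the shell and the picture viewer there is one more tool, called after "Request:" as name(argument=value, ...) on one line, values as JSON. jog_arm: Moves the arm, as the interface text tells. Its arguments: {"type":"object","properties":{"moves":{"type":"array"},"newtons":{"type":"number"}},"required":["moves"]}

```bash
mkdir -p pics
cat > h.py <<'E'
import numpy as np, cv2
from bench import ctrl
from scipy.spatial.transform import Rotation as R
def grab(n):
    s=ctrl.get_state(); im=ctrl.get_image(n)
    if 'xyz' in im:
        r=np.array(im['rotation'])
        Rm=r if r.shape==(3,3) else R.from_rotvec(r).as_matrix() if r.size==3 else R.from_quat(r).as_matrix()
        T=np.eye(4);T[:3,:3]=Rm;T[:3,3]=im['xyz']
    else:
        B=np.eye(4);B[:3,:3]=R.from_rotvec(s['tool_rot']).as_matrix();B[:3,3]=s['position']
        T=B@np.array(im['tool_from_camera'])
    K=np.array([[im['fx'],0,im['cx']],[0,im['fy'],im['cy']],[0,0,1.]])
    return dict(px=np.array(im['pixels']),T=T,K=K,d=np.array(im['dist'],float))
def ray(c,uv):
    p=cv2.undistortPoints(np.array(uv,float).reshape(-1,1,2),c['K'],c['d']).reshape(-1,2)
    v=np.c_[p[:,0],-p[:,1],-np.ones(len(p))]@c['T'][:3,:3].T
    return c['T'][:3,3],v
def onz(c,uv,z):
    o,v=ray(c,uv); return o+v*((z-o[2])/v[:,2])[:,None]
def proj(c,P):
    q=(np.array(P,float).reshape(-1,3)-c['T'][:3,3])@c['T'][:3,:3]
    q=q*[1,-1,-1]
    return cv2.projectPoints(q,np.zeros(3),np.zeros(3),c['K'],c['d'])[0].reshape(-1,2)
def save(c,n): cv2.imwrite('pics/'+n,c['px'][:,:,::-1])
def tool(P):
    s=ctrl.get_state(); return R.from_rotvec(s['tool_rot']).as_matrix().T@(np.array(P)-s['position'])
E
python3 - <<'E'
from h import *
import pickle
s=ctrl.get_state();print(s,ctrl.grasp_offset)
im=ctrl.get_image('top');print({k:v for k,v in im.items() if k!='pixels'})
cs={n:grab(n) for n in ('scene','top')}
pickle.dump(cs,open('cs.pkl','wb'))
cv2.imwrite('pics/a.png',np.vstack([cs['top']['px']])[:,:,::-1]);save(cs['scene'],'b.png')
E
```

```text
{'time': 0.0, 'joint_positions': array([-1.13088529,  0.32182834, -0.07005457,  1.45166133,  0.02260633,
        1.37079874, -0.05691168]), 'qd': array([ 4.45537695e-04,  3.99141407e-05, -9.75354725e-05, -1.15150473e-03,
        1.95984815e-04, -7.37321538e-04, -6.26433667e-04]), 'joint_torque': array([-2.75285765e-04, -4.91305304e+01, -4.03793771e-01, -3.12531495e+01,
       -6.37492631e-02,  4.39831743e-02,  1.67648582e-04]), 'position': array([0.26832686, 0.59142859, 0.22146468]), 'tool_rot': array([-6.63772246e-01, -3.07036952e+00,  2.96377152e-03]), 'ft_force': array([-0.79951206,  0.24319658,  0.47408713]), 'torque': array([-0.03255316,  0.03574366, -0.02458496]), 'grip_force': 0.0, 'grip_width': 0.9989371590185558} 0.0187
{'fx': 428.0710552617948, 'fy': 428.0710552617948, 'cx': 260.5873837319101, 'cy': 193.81307948477493, 'dist': array([0.01392231, 0.        , 0.        , 0.        , 0.        ]), 'xyz': array([0.28513464, 0.01754832, 1.10365954]), 'rotation': array([ 0.12009613, -0.1146068 , -1.56183321])}
```

View pics/a.png

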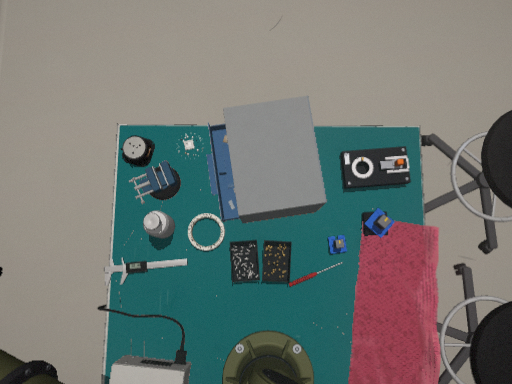

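View pics/b.png

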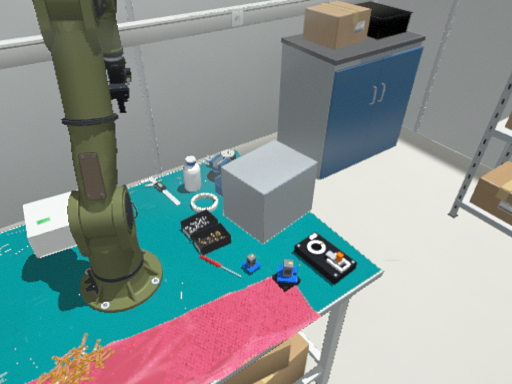

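The top view shows two blue-flanged parts: the larger at (379,221) on a dark pad, and a smaller one at (337,244) on the bench. The larger one on the pad fits the description. The fixture ring is at (361,168), the orange knob at (400,162), and a tall grey box fills (225–325, 97–215). Next I'll measure and confirm in a crop.

Run:
```python
from h import *
import pickle
cs=pickle.load(open('cs.pkl','rb'));c=cs['top'];s=cs['scene']
def cent(c,m,n=3):
    k,l,st,ce=cv2.connectedComponentsWithStats(m.astype(np.uint8));o=np.argsort(-st[1:,4])[:n]+1
    return [(ce[i].round(1),st[i]) for i in o]
for nm,c in cs.items():
    hsv=cv2.cvtColor(c['px'],cv2.COLOR_RGB2HSV);H,S,V=cv2.split(hsv)
    if nm=='top': B=(slice(100,270),slice(300,430))
    else: B=(slice(220,300),slice(230,370))
    w=np.zeros(H.shape,bool);w[B]=1
    for q,m,z in (('blue',(H>105)&(H<125)&(S>170)&(V>90),.04),('orange',(H>5)&(H<18)&(S>170)&(V>120),.055),('white',(S<40)&(V>200),.03),('yellow',(H>22)&(H<35)&(S>130)&(V>120),.097)):
        for ce,st in cent(c,m&w): print(nm,q,ce,st,onz(c,ce,z).round(4)[0])
c=cs['top']
for p in [(224,107),(308,97),(325,204),(239,219)]: print('box if z=.2',onz(c,p,.2).round(3), onz(c,p,0.3).round(3))
print(proj(cs['scene'],[[.4,-.1,.2]]))
a=cv2.resize(c['px'][135:260,320:430],None,fx=5,fy=4.8,interpolation=cv2.INTER_CUBIC)
cv2.imwrite('pics/c.png',a[:,:,::-1])
```

```text
scene blue [286.7 275.8] [277 266  21  17 207] [ 0.3693 -0.2822  0.04  ]
scene blue [250.7 266.6] [242 261  19  12  95] [ 0.306  -0.1986  0.04  ]
scene orange [339.2 256.1] [336 251   8  11  45] [ 0.5298 -0.3209  0.055 ]
scene white [353.2 232.9] [321 220  49  39 985] [ 0.6553 -0.2613  0.03  ]
scene white [362.  294.1] [349 284  21  16 180] [ 0.5024 -0.4388  0.03  ]
scene white [315.5 246.9] [307 240  18  14 115] [ 0.5163 -0.2392  0.03  ]
scene yellow [290.  262.8] [289 262   3   2   4] [ 0.3718 -0.2875  0.097 ]
scene yellow [252. 255.] [252 255   1   1   1] [ 0.3041 -0.2072  0.097 ]
top blue [376.4 221.8] [365 208  29  29 224] [ 0.3767 -0.2663  0.04  ]
top blue [336.1 244.5] [328 235  19  19 155] [ 0.32   -0.1652  0.04  ]
top blue [376.  228.5] [376 228   1   2   2] [ 0.3601 -0.2647  0.04  ]
top orange [400.2 161.2] [397 159   7   5  30] [ 0.5275 -0.3268  0.055 ]
top white [361.7 167.4] [352 158  21  19 134] [ 0.5166 -0.2363  0.03  ]
top white [346.5 159. ] [345 155   4   9  32] [ 0.5384 -0.198   0.03  ]
top white [395.9 157.4] [387 157  19   2  21] [ 0.5432 -0.3244  0.03  ]
top yellow [386. 219.] [385 218   3   3   3] [ 0.3785 -0.2738  0.097 ]
top yellow [339.5 241.5] [339 241   2   2   2] [ 0.3252 -0.1635  0.097 ]
box if z=.2 [[0.614 0.103 0.2  ]] [[0.578 0.093 0.3  ]]
box if z=.2 [[ 0.638 -0.082  0.2  ]] [[ 0.599 -0.071  0.3  ]]
box if z=.2 [[ 0.4   -0.116  0.2  ]] [[ 0.387 -0.101  0.3  ]]
box if z=.2 [[0.367 0.066 0.2  ]] [[0.358 0.061 0.3  ]]
[[258.46127427 192.7566743 ]]
```

View pics/c.png

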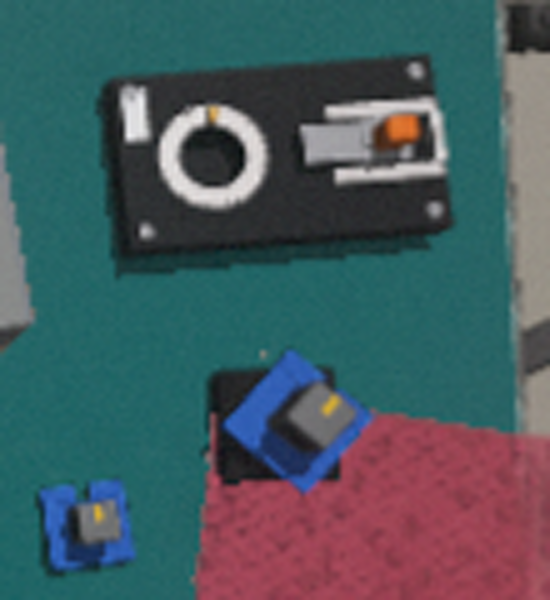

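The crop confirms the larger head on the dark pad, with its flange corners at crop (290,350), (370,412), (303,490) and (225,425). Its yellow bar points up and to the right, so yaw is about −40°. The brass key shows at crop (213,114), straight above the ring centre at (213,157). I'll move there for a close look, raising the arm high enough to clear the box.

Request:
jog_arm(moves=[-0.05,-0.05,-0.15,0.05,0,0.1,1,-0.15,-0.12,-0.3,0,0,0.22,1,-0.27,-0.22,-0.43,0,0,0.36,1,-0.38,-0.32,-0.54,0,0,0.5,1,-0.5,-0.42,-0.62,0,0,0.64,1,-0.6,-0.5,-0.667,0,0,0.78,1,-0.7,-0.58,-0.667,0,0,0.9,1,-0.7,-0.58,-0.667,0,0,0.9,1], newtons=30)

```text
time: 1.15
position: [0.3901, 0.3434, 0.4234]
tool_rot: [1.993, 2.427, 0.002]
ft_force: [-0.8, 0.2, -0.4]
grip_width: 1.001
grip_force: 0.0
```

```bash
cat >> h.py <<'E'
def plan(P,yaw=None):
    "print units for target TCP P with tool pointing straight down and tool y at azimuth yaw (mod pi)"
    s=ctrl.get_state(); Rc=R.from_rotvec(s['tool_rot']); M=Rc.as_matrix()
    y0=np.arctan2(M[1,1],M[0,1]); yaw=y0 if yaw is None else y0+(yaw-y0+np.pi/2)%np.pi-np.pi/2
    ty=np.array([np.cos(yaw),np.sin(yaw),0]);tz=np.array([0,0,-1.]);N=np.c_[np.cross(ty,tz),ty,tz]
    w=R.from_matrix(M.T@N).as_rotvec()
    print('t',s['time'],'pos',s['position'].round(4),'yaw',round(y0,4),'q',s['joint_positions'].round(2),'F',s['ft_force'].round(1),'w',round(s['grip_width'],3))
    print('shift',(tool(P)/.3).round(4),'turn',(w/(np.pi/3)).round(4))
E
python3 -c "
from h import *
plan([.5,.1,.45],np.radians(-10))
plan([.43,-.2,.40],np.radians(-37))"
```

```text
t 1.15 pos [0.3901 0.3434 0.4234] yaw 0.1956 q [-0.93  0.02  0.16  1.41 -0.    1.72 -0.57] F [-0.8  0.2 -0.4] w 1.001
shift [-0.8671  0.2019 -0.0883] turn [ 1.400e-03 -1.000e-04  3.534e-01]
t 1.15 pos [0.3901 0.3434 0.4234] yaw 0.1956 q [-0.93  0.02  0.16  1.41 -0.    1.72 -0.57] F [-0.8  0.2 -0.4] w 1.001
shift [-1.8027 -0.2216  0.0778] turn [ 1.400e-03 -5.000e-04  8.034e-01]
```

Request:
jog_arm(moves=[-0.15,0.04,-0.02,0,0,0.06,1,-0.3,0.08,-0.04,0,0,0.12,1,-0.45,0.12,-0.06,0,0,0.18,1,-0.6,0.15,-0.08,0,0,0.24,1,-0.75,0.18,-0.09,0,0,0.3,1,-0.87,0.2,-0.09,0,0,0.35,1,-0.95,0.2,-0.09,0,0,0.4,1,-1.0,0.18,-0.09,0,0,0.45,1])

```text
time: 2.15
position: [0.501, 0.0636, 0.4492]
tool_rot: [-2.501, -1.901, 0.001]
ft_force: [0.4, 0.4, 0.4]
grip_width: 1.001
grip_force: 0.0
```

```bash
python3 -c "
from h import *
plan([.42,-.23,.33],np.radians(-38))"
```

```text
t 2.15 pos [0.501  0.0636 0.4492] yaw -0.2709 q [-0.64 -0.01  0.46  1.38  0.01  1.77 -0.45] F [0.4 0.4 0.4] w 1.001
shift [-1.015   0.002   0.3978] turn [-0.0007  0.0005  0.3746]
```

Request:
jog_arm(moves=[-0.16,0,0,0,0,0.06,1,-0.33,0,0,0,0,0.12,1,-0.5,0,0,0,0,0.18,1,-0.66,0,0.05,0,0,0.25,1,-0.82,0,0.15,0,0,0.31,1,-0.95,0,0.27,0,0,0.37,1,-1.0,0,0.4,0,0,0.37,1,-1.0,0,0.4,0,0,0.37,1])

```text
time: 3.15
position: [0.4197, -0.2247, 0.3276]
tool_rot: [-2.816, -1.384, 0.004]
ft_force: [0.4, -0.0, 0.4]
grip_width: 0.999
grip_force: 0.0
```

Run:
```python
from h import *
import pickle
c=grab('wrist');pickle.dump(c,open('w1.pkl','wb'));save(c,'d.png')
print(ctrl.get_state()['position'],c['T'].round(3),c['K'],c['d'])
```

```text
[ 0.4213241  -0.22405792  0.32961517] [[ 0.792  0.588  0.167  0.465]
 [-0.611  0.764  0.208 -0.168]
 [-0.005 -0.266  0.964  0.49 ]
 [ 0.     0.     0.     1.   ]] [[286.42327611   0.         256.41867249]
 [  0.         286.42327611 191.65345108]
 [  0.           0.           1.        ]] [-0.02797625  0.          0.          0.          0.        ]
```

View pics/d.png

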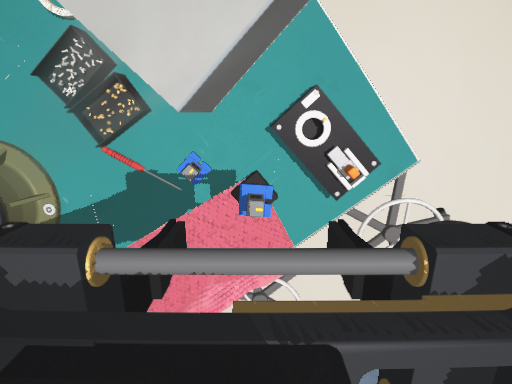

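The wrist view shows the head at (256,202), the ring at (313,128) and the knob at (353,172). Now to measure them.

```bash
cat > m.py <<'E'
from h import *
def masks(c):
    H,S,V=cv2.split(cv2.cvtColor(c['px'],cv2.COLOR_RGB2HSV))
    return dict(blue=(H>105)&(H<125)&(S>150)&(V>60),orange=(H>5)&(H<18)&(S>170)&(V>120),white=(S<40)&(V>200),yellow=(H>20)&(H<35)&(S>110)&(V>120),brass=(H>12)&(H<30)&(S>70)&(V>90),grey=(S<45)&(V>70)&(V<190))
def blob(m,near,r):
    w=np.zeros(m.shape,np.uint8);cv2.circle(w,tuple(int(x) for x in near),r,1,-1)
    m=(m&(w>0)).astype(np.uint8);k,l,st,ce=cv2.connectedComponentsWithStats(m)
    if k<2: return None,None
    i=1+np.argmax(st[1:,4]);return (l==i).astype(np.uint8),ce[i]
def pts(m):
    k=max(cv2.findContours(m,cv2.RETR_EXTERNAL,cv2.CHAIN_APPROX_NONE)[0],key=cv2.contourArea);return k.reshape(-1,2)
E
python3 - <<'E'
from m import *
import pickle
c=pickle.load(open('w1.pkl','rb'));M=masks(c)
b,_=blob(M['blue'],(256,200),30);P=onz(c,pts(b),.041)[:,:2]
r=cv2.minAreaRect((P*1000).astype(np.float32));print('flange',r)
y,ce=blob(M['yellow'],(256,200),30);print('yellow',ce,onz(c,ce,.084) if ce is not None else 0)
g,ce=blob(M['grey'],(256,203),16);print('grey',ce,pts(g).min(0),pts(g).max(0))
w,ce=blob(M['white'],(313,128),22);k=pts(w);e=cv2.fitEllipse(onz(c,k,.03)[:,:2].astype(np.float32)*1000);print('ring',e)
k=max(cv2.findContours(1-w,cv2.RETR_LIST,cv2.CHAIN_APPROX_NONE)[0],key=lambda q:(10<cv2.contourArea(q)<1500)*cv2.contourArea(q)).reshape(-1,2)
print('hole',cv2.fitEllipse(onz(c,k,.03)[:,:2].astype(np.float32)*1000))
br,ce=blob(M['brass'],(313,128),20);print('key',ce,br.sum(),onz(c,ce,.036))
o,ce=blob(M['orange'],(353,172),15);print('knob',ce,[onz(c,ce,z) for z in (.05,.06,.07)])
H,S,V=cv2.split(cv2.cvtColor(c['px'],cv2.COLOR_RGB2HSV))
A=c['px'][170:230,222:292];B=c['px'][80:205,260:385]
A=cv2.resize(A,(560,480),interpolation=cv2.INTER_CUBIC);cv2.imwrite('pics/e.png',A[:,:,::-1])
cv2.imwrite('pics/f.png',cv2.resize(B,(560,560),interpolation=cv2.INTER_CUBIC)[:,:,::-1])
E
```

```text
flange ((377.2882995605469, -273.87060546875), (53.255645751953125, 53.475460052490234), 48.73036575317383)
yellow [258.85 209.05] [[ 0.38103252 -0.27864995  0.084     ]]
grey [254.43859649 206.4245614 ] [247 194] [263 217]
ring ((518.5125122070312, -238.79212951660156), (53.846858978271484, 54.118080139160156), 113.75465393066406)
hole ((518.400390625, -238.7364044189453), (52.84782409667969, 53.96226119995117), 177.4221954345703)
key [324.  119.5] 12 [[ 0.53914083 -0.23765781  0.036     ]]
knob [351.51041667 172.02083333] [array([[ 0.52615604, -0.32792771,  0.05      ]]), array([[ 0.52475887, -0.32428027,  0.06      ]]), array([[ 0.5233617 , -0.32063282,  0.07      ]])]
```

View pics/e.png

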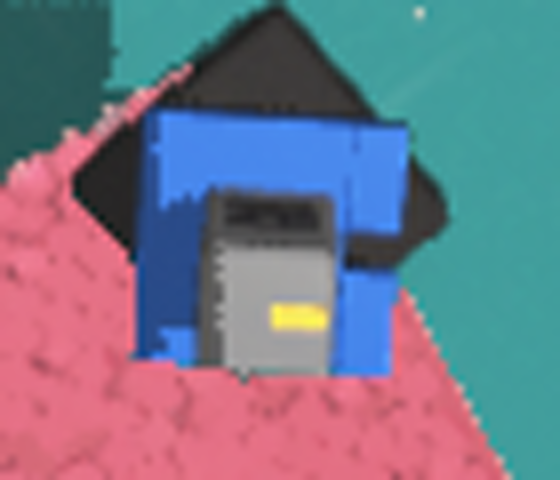

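View pics/f.png

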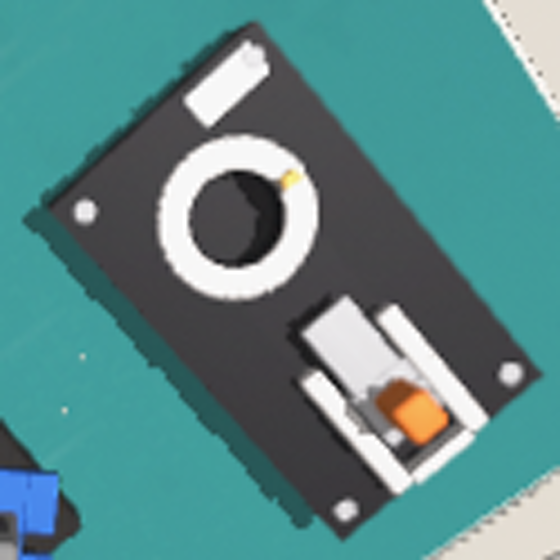

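The crops show the notch at the right edge of the flange at crop (370,250), with the bar pointing the same way. The key is at crop (290,180) on the ring. The measured flange is 53.4 mm and the ring 54 mm, so both sizes agree. I'll go for the grasp.

```bash
python3 -c "
from h import *
plan([.3773,-.2739,.18],np.radians(-41.3))
plan([.3773,-.2739,.0473],np.radians(-41.3))"
```

```text
t 3.2 pos [ 0.4213 -0.2241  0.3296] yaw -0.6553 q [-0.39 -0.15  0.75  1.7   0.1   1.55 -0.31] F [ 0.7 -0.5  0.9] w 0.999
shift [-0.2214 -0.0143  0.4986] turn [-0.0016 -0.0005  0.0625]
t 3.2 pos [ 0.4213 -0.2241  0.3296] yaw -0.6553 q [-0.39 -0.15  0.75  1.7   0.1   1.55 -0.31] F [ 0.7 -0.5  0.9] w 0.999
shift [-0.2217 -0.0136  0.9409] turn [-0.0016 -0.0005  0.0625]
```

Request:
jog_arm(moves=[-0.05,0,0.1,0,0,0.0625,1,-0.1,0,0.2,0,0,0.0625,1,-0.15,-0.01,0.3,0,0,0.0625,1,-0.2,-0.014,0.4,0,0,0.0625,1,-0.2214,-0.014,0.5,0,0,0.0625,1,-0.2214,-0.014,0.5,0,0,0.0625,1,-0.2214,-0.014,0.5,0,0,0.0625,1,-0.2214,-0.014,0.5,0,0,0.0625,1])

```text
time: 4.2
position: [0.3793, -0.2754, 0.1814]
tool_rot: [2.86, 1.295, 0.004]
ft_force: [-0.3, -0.9, 0.1]
grip_width: 1.003
grip_force: 0.0
```

Run:
```python
from m import *
import pickle
c=grab('wrist');pickle.dump(c,open('w2.pkl','wb'));M=masks(c)
u=proj(c,[.3773,-.2739,.06])[0];print('pred',u)
b,_=blob(M['blue'],u,60);P=onz(c,pts(b),.041)[:,:2]
print('flange',cv2.minAreaRect((P*1000).astype(np.float32)))
y,ce=blob(M['yellow'],u,60);print('yellow',ce,onz(c,ce,.084) if ce is not None else 0)
u=proj(c,[.5185,-.2388,.03])[0];print(u)
w,ce=blob(M['white'],u,50)
if w is not None: print('ring',cv2.fitEllipse(onz(c,pts(w),.03)[:,:2].astype(np.float32)*1000))
save(c,'g.png')
plan([.3773,-.2739,.0473],np.radians(-41.3))
print([ctrl.get_state()['position'].round(4) for _ in range(2)])
```

```text
pred [253.72245476 186.79004018]
flange ((376.4788513183594, -274.2044982910156), (53.614784240722656, 53.31367492675781), 49.867286682128906)
yellow [260.  194.5] [[ 0.38097294 -0.27892327  0.084     ]]
[334.98478827  66.02405669]
ring ((518.1328735351562, -238.89964294433594), (50.40986251831055, 51.09280014038086), 0.8750757575035095)
t 4.25 pos [ 0.3789 -0.2755  0.1811] yaw -0.7205 q [-0.33 -0.11  0.86  1.97  0.08  1.24 -0.22] F [-0.4 -0.7 -1.3] w 1.001
shift [-1.000e-04 -8.600e-03  4.459e-01] turn [ 0.0021 -0.001   0.0003]
[array([ 0.3789, -0.2755,  0.1811]), array([ 0.3789, -0.2755,  0.1811])]
```

View pics/g.png

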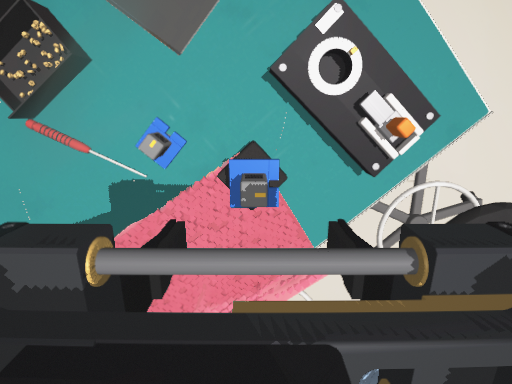

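Request:
jog_arm(moves=[0,-0.003,0.1,0,0,0,1,0,-0.006,0.2,0,0,0,1,0,-0.006,0.3,0,0,0,1,0,-0.006,0.37,0,0,0,1,0,-0.006,0.42,0,0,0,1,0,-0.006,0.446,0,0,0,1,0,-0.006,0.446,0,0,0,1,0,-0.006,0.446,0,0,0,1])

```text
time: 5.25
position: [0.3769, -0.2746, 0.0465]
tool_rot: [2.862, 1.294, 0.002]
ft_force: [-0.3, -0.1, 0.4]
grip_width: 1.0
grip_force: 0.0
```

Request:
jog_arm(moves=[0,0,0,0,0,0,0.3,0,0,0,0,0,0,-0.2,0,0,0,0,0,0,-1,0,0,0,0,0,0,-1,0,0,0,0,0,0,-1,0,0,0,0,0,0,-1,0,0,0,0,0,0,-1,0,0,0,0,0,0,-1], newtons=30)

```text
time: 6.25
position: [0.3763, -0.2744, 0.0458]
tool_rot: [2.863, 1.294, 0.0]
ft_force: [1.3, 0.3, -0.1]
grip_width: 0.297
grip_force: 30.0
```

Request:
jog_arm(moves=[0,0,-0.06,0,0,0,-1,0,0,-0.15,0,0,0,-1,0,0,-0.25,0,0,0,-1,0,0,-0.33,0,0,0,-1,0,0,-0.33,0,0,0,-1,0,0,-0.33,0,0,0,-1,0,0,-0.33,0,0,0,-1,0,0,-0.33,0,0,0,-1])

```text
time: 7.25
position: [0.3757, -0.2742, 0.144]
tool_rot: [-2.862, -1.294, 0.002]
ft_force: [0.0, -0.4, -1.0]
grip_width: 0.3
grip_force: 30.0
```

Run:
```python
from m import *
import pickle
c=pickle.load(open('w2.pkl','rb'));M=masks(c)
br,ce=blob(M['brass']&(np.indices(M['brass'].shape)[0]<75),(352,50),14);print('key',ce,br.sum(),onz(c,ce,.036),onz(c,ce,.033))
plan([.5183,-.2388,.145],np.radians(3))
```

```text
key [352.87804878  50.19512195] 41 [[ 0.53916541 -0.2384391   0.036     ]] [[ 0.54026222 -0.23861174  0.033     ]]
t 7.25 pos [ 0.3757 -0.2742  0.144 ] yaw -0.7217 q [-0.35 -0.07  0.91  2.02  0.06  1.17 -0.19] F [ 0.  -0.4 -1. ] w 0.3
shift [ 0.4024  0.2788 -0.004 ] turn [-1.600e-03  4.000e-04 -7.392e-01]
```

Request:
jog_arm(moves=[0.08,0.055,0,0,0,-0.12,-1,0.16,0.11,0,0,0,-0.25,-1,0.24,0.17,0,0,0,-0.38,-1,0.32,0.22,0,0,0,-0.5,-1,0.38,0.265,0,0,0,-0.62,-1,0.4024,0.279,0,0,0,-0.717,-1,0.4024,0.279,0,0,0,-0.717,-1,0.4024,0.279,0,0,0,-0.717,-1])

```text
time: 8.25
position: [0.5181, -0.2394, 0.1445]
tool_rot: [-2.191, -2.251, 0.001]
ft_force: [0.1, -0.0, -1.7]
grip_width: 0.299
grip_force: 30.0
```

Run:
```python
from m import *
import pickle
c=grab('wrist');pickle.dump(c,open('w3.pkl','wb'));M=masks(c)
s=ctrl.get_state();zf=s['position'][2]+.0187-.004-.021
u=proj(c,[*s['position'][:2],zf])[0]
b,_=blob(M['blue'],u,90);P=onz(c,pts(b),zf)[:,:2]
print(u,zf,'flange',cv2.minAreaRect((P*1000).astype(np.float32)),P.min(0),P.max(0))
plan([.5183,-.2388,.10],.03)
save(c,'i.png')
```

```text
[256.56535161 231.75795624] 0.1383426898195267 flange ((517.7317504882812, -226.142578125), (53.7636604309082, 28.264850616455078), 1.5593829154968262) [ 0.49079869 -0.24098551] [ 0.54470395 -0.21142682]
t 8.3 pos [ 0.5182 -0.2394  0.1446] yaw 0.027 q [-0.32  0.26  0.82  1.78 -0.2   1.19  0.59] F [-0.1 -0.1 -2.2] w 0.299
shift [0.0019 0.0005 0.1488] turn [-0.0005 -0.0002 -0.0028]
```

View pics/i.png

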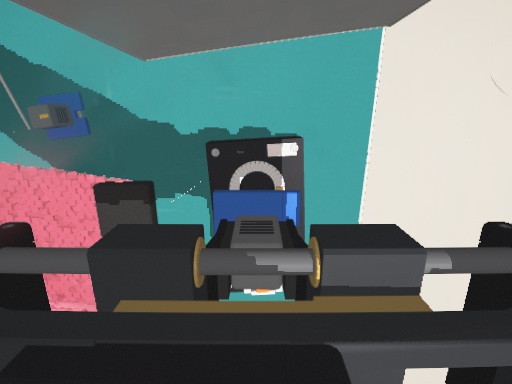

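The flange is centred over the ring to within 1 mm. I'll lower it carefully.

Request:
jog_arm(moves=[0,0,0.08,0,0,0,-1,0,0,0.16,0,0,0,-1,0,0,0.22,0,0,0,-1,0,0,0.26,0,0,0,-1,0,0,0.28,0,0,0,-1,0,0,0.29,0,0,0,-1,0,0,0.3,0,0,0,-1,0,0,0.302,0,0,0,-1])

```text
time: 9.3
position: [0.5191, -0.2391, 0.0544]
tool_rot: [2.188, 2.253, 0.0]
ft_force: [0.5, -0.7, -1.0]
grip_width: 0.295
grip_force: 30.0
```

Request:
jog_arm(moves=[0,0,0.003,0,0,0,-1,0,0,0.006,0,0,0,-1,0,0,0.009,0,0,0,-1,0,0,0.012,0,0,0,-1,0,0,0.014,0,0,0,-1,0,0,0.016,0,0,0,-1,0,0,0.016,0,0,0,-1,0,0,0.016,0,0,0,-1])

```text
time: 10.3
position: [0.5189, -0.239, 0.0495]
tool_rot: [2.189, 2.254, 0.0]
ft_force: [-0.7, -0.0, -0.1]
grip_width: 0.299
grip_force: 30.0
```

Request:
jog_arm(moves=[0,0,0.002,0,0,0,-1,0,0,0.004,0,0,0,-1,0,0,0.006,0,0,0,-1,0,0,0.008,0,0,0,-1,0,0,0.01,0,0,0,-1,0,0,0.012,0,0,0,-1,0,0,0.012,0,0,0,-1,0,0,0.012,0,0,0,-1])

```text
time: 11.3
position: [0.5189, -0.239, 0.0459]
tool_rot: [2.189, 2.254, 0.0]
ft_force: [-1.0, -0.7, -1.1]
grip_width: 0.3
grip_force: 30.0
```

Request:
jog_arm(moves=[0,0,0.002,0,0,0,-1,0,0,0.004,0,0,0,-1,0,0,0.006,0,0,0,-1,0,0,0.008,0,0,0,-1,0,0,0.01,0,0,0,-1,0,0,0.012,0,0,0,-1,0,0,0.012,0,0,0,-1,0,0,0.012,0,0,0,-1])

```text
time: 12.3
position: [0.5189, -0.239, 0.0423]
tool_rot: [2.189, 2.254, 0.0]
ft_force: [-0.2, 0.3, -0.8]
grip_width: 0.295
grip_force: 30.0
```

Request:
jog_arm(moves=[0,0,0.001,0,0,0,-1,0,0,0.002,0,0,0,-1,0,0,0.003,0,0,0,-1,0,0,0.004,0,0,0,-1,0,0,0.005,0,0,0,-1,0,0,0.005,0,0,0,-1,0,0,0.005,0,0,0,-1,0,0,0.005,0,0,0,-1])

```text
time: 13.3
position: [0.519, -0.239, 0.0419]
tool_rot: [-2.188, -2.253, -0.001]
ft_force: [-2.2, 1.8, 8.7]
grip_width: 0.293
grip_force: 30.0
```

It makes contact at TCP z = 0.042, exactly the home height, with about 9 N. I'll release and retreat, then look.

Request:
jog_arm(moves=[0,0,-0.003,0,0,0,0.3,0,0,-0.003,0,0,0,1,0,0,-0.003,0,0,0,1,0,0,-0.003,0,0,0,1,0,0,-0.12,0,0,0,1,0,0,-0.26,0,0,0,1,0,0,-0.4,0,0,0,1,0,0,-0.4,0,0,0,1])

```text
time: 14.3
position: [0.521, -0.2402, 0.1642]
tool_rot: [2.185, 2.249, 0.006]
ft_force: [0.1, -0.5, 0.0]
grip_width: 0.992
grip_force: 0.0
```

Request:
jog_arm(moves=[-0.07,0,-0.06,0,0,0,1,-0.15,0,-0.12,0,0,0,1,-0.22,0,-0.18,0,0,0,1,-0.28,0,-0.24,0,0,0,1,-0.33,0,-0.3,0,0,0,1,-0.33,0,-0.3,0,0,0,1,-0.33,0,-0.3,0,0,0,1,-0.33,0,-0.3,0,0,0,1])

```text
time: 15.3
position: [0.5217, -0.3366, 0.2494]
tool_rot: [-2.186, -2.254, -0.0]
ft_force: [-0.2, 0.4, -0.0]
grip_width: 1.001
grip_force: 0.0
```

Run:
```python
from m import *
import pickle
c=grab('wrist');pickle.dump(c,open('w4.pkl','wb'));M=masks(c)
zf=.037;u=proj(c,[.5183,-.2388,zf])[0];k=proj(c,[.525,-.327,.06])[0]
print(u,k,ctrl.get_state()['position'])
b,_=blob(M['blue'],u,70);P=onz(c,pts(b),zf)[:,:2]
print('flange',cv2.minAreaRect((P*1000).astype(np.float32)))
o,ce=blob(M['orange'],k,50);print('knob',ce,[onz(c,ce,z).round(4) for z in (.05,.06,.07,.08)])
O,D=[],[]
t=pickle.load(open('cs.pkl','rb'))
for n,cc in (('top',t['top']),('scene',t['scene']),('w1',pickle.load(open('w1.pkl','rb'))),('w2',pickle.load(open('w2.pkl','rb'))),('w4',c)):
    m,q=blob(masks(cc)['orange'],proj(cc,[.525,-.327,.06])[0],30)
    if q is None: print(n,'none');continue
    o_,d=ray(cc,q);O.append(o_);D.append(d[0]/np.linalg.norm(d))
A=sum(np.eye(3)-np.outer(d,d) for d in D);B=sum((np.eye(3)-np.outer(d,d))@o_ for o_,d in zip(O,D));X=np.linalg.solve(A,B);print('tri',X,[np.linalg.norm((np.eye(3)-np.outer(d,d))@(X-o_)).round(4) for o_,d in zip(O,D)])
save(c,'j.png')
```

```text
[256.40300698  92.22631005] [259.59735006 165.74512234] [ 0.52171755 -0.33678875  0.24969955]
flange ((519.0106811523438, -239.56280517578125), (53.836021423339844, 53.32717514038086), 1.7272000312805176)
knob [259.32520325 163.82113821] [array([[ 0.5247, -0.3263,  0.05  ]]), array([[ 0.5246, -0.3246,  0.06  ]]), array([[ 0.5244, -0.3229,  0.07  ]]), array([[ 0.5243, -0.3212,  0.08  ]])]
tri [ 0.525202   -0.32400277  0.06088312] [np.float64(0.0012), np.float64(0.0002), np.float64(0.0006), np.float64(0.0014), np.float64(0.0008)]
```

View pics/j.png

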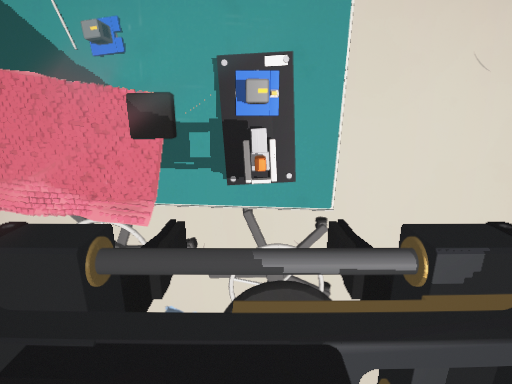

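The head is home: the flange measures square at the flush height, and the key shows in the notch at (273,93). The knob is at (260,164). Next is the latch.

```bash
python3 -c "
from h import *
plan([.525,-.3262,.12],.075)
plan([.525,-.3262,.052],.075)"
```

```text
t 15.35 pos [ 0.5217 -0.3368  0.2497] yaw 0.0304 q [-0.15  0.32  0.87  1.51 -0.25  1.42  0.75] F [ 0.1  0.2 -0. ] w 1.002
shift [0.0344 0.0125 0.4324] turn [-0.0011 -0.0012 -0.0426]
t 15.35 pos [ 0.5217 -0.3368  0.2497] yaw 0.0304 q [-0.15  0.32  0.87  1.51 -0.25  1.42  0.75] F [ 0.1  0.2 -0. ] w 1.002
shift [0.0341 0.0128 0.659 ] turn [-0.0011 -0.0012 -0.0426]
```

Request:
jog_arm(moves=[0.0344,0.0125,0.1,0,0,-0.0426,1,0.0344,0.0125,0.22,0,0,-0.0426,1,0.0344,0.0125,0.34,0,0,-0.0426,1,0.0344,0.0125,0.45,0,0,-0.0426,1,0.0344,0.0125,0.55,0,0,-0.0426,1,0.0344,0.0125,0.62,0,0,-0.0426,1,0.0344,0.0125,0.659,0,0,-0.0426,1,0.0344,0.0125,0.659,0,0,-0.0426,1])

```text
time: 16.35
position: [0.5251, -0.3273, 0.0526]
tool_rot: [-2.137, -2.301, 0.0]
ft_force: [0.3, -0.7, 0.0]
grip_width: 1.004
grip_force: 0.0
```

Request:
jog_arm(moves=[0,0,0,0,0,0,0.3,0,0,0,0,0,0,-0.2,0,0,0,0,0,0,-1,0,0,0,0,0,0,-1,0,0,0,0,0,0,-1,0,0,0,0,0,0,-1,0,0,0,0,0,0,-1,0,0,0,0,0,0,-1], newtons=20)

```text
time: 17.35
position: [0.5252, -0.3275, 0.053]
tool_rot: [-2.138, -2.302, -0.0]
ft_force: [-0.1, -0.1, 0.7]
grip_width: 0.171
grip_force: 0.9
```

Request:
jog_arm(moves=[0,0,0,0,0,0,-1,0,0,0,0,0,0,-1,0.015,0,0,0,0,0,-1,0.03,0,0,0,0,0,-1,0.045,0,0,0,0,0,-1,0.06,0,0,0,0,0,-1,0.07,0,0,0,0,0,-1,0.07,0,0,0,0,0,-1])

```text
time: 18.35
position: [0.5239, -0.3057, 0.0531]
tool_rot: [-2.137, -2.302, -0.001]
ft_force: [2.5, -0.5, -1.7]
grip_width: 0.158
grip_force: 20.0
```

Request:
jog_arm(moves=[0.004,0,0,0,0,0,-1,0.008,0,0,0,0,0,-1,0.012,0,0,0,0,0,-1,0.016,0,0,0,0,0,-1,0.019,0,0,0,0,0,-1,0.021,0,0,0,0,0,-1,0.021,0,0,0,0,0,-1,0.021,0,0,0,0,0,-1])

```text
time: 19.35
position: [0.5237, -0.3042, 0.0532]
tool_rot: [2.135, 2.295, -0.005]
ft_force: [6.9, -8.6, -9.8]
grip_width: 0.157
grip_force: 20.0
```

Resistance built up after 23 mm of travel. I'll let go and measure where the latch stands.

Request:
jog_arm(moves=[0.014,0,0,0,0,0,0.3,0.014,0,0,0,0,0,1,0.014,0,0,0,0,0,1,0.014,0,0,0,0,0,1,0,0,-0.14,0,0,0,1,-0.08,0,-0.3,0,0,0,1,-0.15,0,-0.45,0,0,0,1,-0.15,0,-0.6,0,0,0,1])

```text
time: 20.35
position: [0.5254, -0.3472, 0.2347]
tool_rot: [2.141, 2.298, -0.002]
ft_force: [0.7, 0.7, -0.0]
grip_width: 0.957
grip_force: 0.0
```

Run:
```python
from m import *
import pickle
c=grab('wrist');pickle.dump(c,open('w5.pkl','wb'));M=masks(c)
print(ctrl.get_state()['position'])
b,_=blob(M['blue'],proj(c,[.5183,-.2388,.037])[0],70);P=onz(c,pts(b),.037)[:,:2]
print('flange',cv2.minAreaRect((P*1000).astype(np.float32)))
for p in ('w4','w5'):
    c=pickle.load(open(p+'.pkl','rb'));m,q=blob(masks(c)['orange'],proj(c,[.524,-.31,.06])[0],50);K=onz(c,pts(m),.0745)[:,:2]
    print(p,q,onz(c,q,.061),K.min(0),K.max(0))
u=proj(c,[.52,-.27,.05])[0].astype(int);print(u)
A=c['px'][max(u[1]-70,0):u[1]+80,u[0]-70:u[0]+70];cv2.imwrite('pics/k.png',cv2.resize(A,None,fx=4,fy=4,interpolation=cv2.INTER_CUBIC)[:,:,::-1])
```

```text
[ 0.52798517 -0.34836333  0.2412114 ]
flange ((519.09619140625, -239.62197875976562), (53.86086654663086, 53.87622833251953), 2.2054715156555176)
w4 [259.32520325 163.82113821] [[ 0.52456814 -0.32442575  0.061     ]] [ 0.51907242 -0.32969078] [ 0.53136113 -0.31268909]
w5 [257.15753425 136.19863014] [[ 0.52283588 -0.30090499  0.061     ]] [ 0.51665137 -0.30756351] [ 0.52884357 -0.29274118]
[256 108]
```

View pics/k.png

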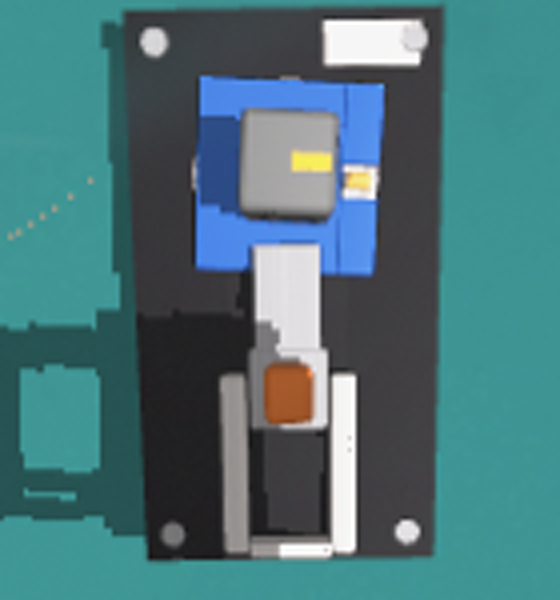

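The tongue overlaps the flange by about 7 mm, and the knob is about 62 mm from the socket axis, which is the closed distance. To be certain, I'll nudge it from behind with shut fingers.

```bash
python3 -c "
from h import *
plan([.5245,-.335,.058],.075)"
```

```text
t 20.4 pos [ 0.528  -0.3484  0.2412] yaw 0.0718 q [-0.13  0.35  0.86  1.51 -0.27  1.4   0.82] F [ 2.2 -0.9  4.3] w 0.976
shift [ 0.0484 -0.0131  0.6104] turn [ 0.0073  0.0049 -0.0031]
```

Request:
jog_arm(moves=[0.04,0,0.05,0,0,0,-1,0.04,0,0.1,0,0,0,-1,0.04,0,0.15,0,0,0,-1,0.04,0,0.2,0,0,0,-1,0.04,0,0.2,0,0,0,-1,0.04,0,0.2,0,0,0,-1,0.04,0,0.2,0,0,0,-1,0.04,0,0.2,0,0,0,-1])

```text
time: 21.4
position: [0.5259, -0.3335, 0.1736]
tool_rot: [2.137, 2.301, 0.001]
ft_force: [-0.3, 0.8, -0.0]
grip_width: 0.174
grip_force: 0.0
```

```bash
python3 -c "
from h import *
plan([.5245,-.335,.058],.075)"
```

```text
t 21.4 pos [ 0.5259 -0.3335  0.1736] yaw 0.0739 q [-0.14  0.37  0.84  1.62 -0.29  1.28  0.82] F [-0.3  0.8 -0. ] w 0.174
shift [-0.0046 -0.0055  0.3854] turn [ 0.0009  0.0004 -0.0011]
```

Request:
jog_arm(moves=[-0.005,-0.005,0.08,0,0,0,-1,-0.005,-0.005,0.17,0,0,0,-1,-0.005,-0.005,0.25,0,0,0,-1,-0.005,-0.005,0.32,0,0,0,-1,-0.005,-0.005,0.36,0,0,0,-1,-0.005,-0.005,0.385,0,0,0,-1,-0.005,-0.005,0.385,0,0,0,-1,-0.005,-0.005,0.385,0,0,0,-1])

```text
time: 22.4
position: [0.5247, -0.3352, 0.0583]
tool_rot: [2.137, 2.301, 0.001]
ft_force: [-0.5, 0.1, 0.5]
grip_width: 0.006
grip_force: 0.0
```

Request:
jog_arm(moves=[0.01,0,0,0,0,0,-1,0.02,0,0,0,0,0,-1,0.03,0,0,0,0,0,-1,0.04,0,0,0,0,0,-1,0.047,0,0,0,0,0,-1,0.053,0,0,0,0,0,-1,0.053,0,0,0,0,0,-1,0.053,0,0,0,0,0,-1])

```text
time: 23.4
position: [0.5232, -0.3197, 0.0577]
tool_rot: [2.138, 2.301, -0.001]
ft_force: [1.5, -3.6, -2.5]
grip_width: 0.007
grip_force: 1.8
```

Request:
jog_arm(moves=[0.002,0,0,0,0,0,-1,0.004,0,0,0,0,0,-1,0.006,0,0,0,0,0,-1,0.008,0,0,0,0,0,-1,0.01,0,0,0,0,0,-1,0.01,0,0,0,0,0,-1,0.01,0,0,0,0,0,-1,0.01,0,0,0,0,0,-1])

```text
time: 24.4
position: [0.523, -0.3195, 0.0579]
tool_rot: [2.136, 2.296, -0.004]
ft_force: [2.8, -9.0, -5.9]
grip_width: 0.005
grip_force: 4.8
```

It did not move at 9 N, so the latch is on its stop. I'll back off, lift and hand in.

Request:
jog_arm(moves=[-0.03,0,0,0,0,0,-1,-0.06,0,0,0,0,0,-1,-0.06,0,-0.08,0,0,0,-1,-0.06,0,-0.18,0,0,0,-1,-0.06,0,-0.3,0,0,0,-1,-0.06,0,-0.4,0,0,0,-1,-0.06,0,-0.4,0,0,0,-1,-0.06,0,-0.4,0,0,0,-1])

```text
time: 25.4
position: [0.5239, -0.3333, 0.1768]
tool_rot: [-2.137, -2.301, -0.001]
ft_force: [-0.4, -0.5, 0.3]
grip_width: 0.008
grip_force: 0.0
```

Run:
```python
from m import *
c=grab('wrist');M=masks(c)
b,_=blob(M['blue'],proj(c,[.519,-.2395,.037])[0],90);P=onz(c,pts(b),.037)[:,:2]
print('flange',cv2.minAreaRect((P*1000).astype(np.float32)))
m,q=blob(M['orange'],proj(c,[.523,-.302,.06])[0],60);print('knob',onz(c,q,.061),ctrl.get_state()['position'])
print(ctrl.close_job())
```

```text
flange ((519.216552734375, -239.46910095214844), (53.98293685913086, 53.66468811035156), 2.4986791610717773)
knob [[ 0.5233367  -0.30069201  0.061     ]] [ 0.52364707 -0.3332033   0.17633884]
the job is handed in; nothing more can be done
None
```

I handed the job in at about 25 s: by my measurements the head sits flush in the socket on its key and the latch is on its closed stop (no give at 9 N), but the hand-in returned no verdict.

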